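# Throw off the ratchet pawl and open the filter clamp

## Robot

A 7-joint arm with a two-finger parallel gripper is mounted at the origin on the work surface. World frame = base frame: x ahead of the robot, y to its left, z up, the work surface at z = 0. Lengths are in m, angles in degrees, forces in N, time in s.
With the tool pointing down it reaches from about 0.4 to 0.85 m from the base axis. Payload 4.4 kg.
Tool frame: the origin (TCP) lies at the very end of the fingers, on their centre line; the grasp point (between the pads) lies 19 mm behind it; x points along the fingers, y is the direction in which the jaws open and shut, and the axes are right-handed (so a half turn about x gives the same grasp; the last joint's range is limited). The gripper opens to 94 mm and grips with 3 to 60 N. Pads are 16 mm wide; open, the fingers measure 119 mm over their backs; the gripper's body (75 mm by 177 mm) begins 78 mm behind the grasp point.
Start: joints at [-70.233, 36.005, 2.206, 86.941, -1.547, 57.084, -1.146], TCP at [0.26, 0.596, 0.205] pointing down, gripper open.
Joint ranges: [-175.42, 175.42], [-21.48, 121.26], [-71.46, 75.88], [10.55, 141.38], [-63.04, 243.04], [13.31, 113.54], [-168.57, 168.57]. Speed limits (degrees/s): [147.25, 147.25, 180, 180, 180, 180, 180].

## Interface

Orientations are given as a 3x3 rotation matrix whose columns are the frame's x, y, z axes.
In Python, from rig import arm gives the robot as it stands.
- The arm moves only by the shell command python3 -m crank 'ROWS' [FORCE]. ROWS is JSON, a list of rows, each a list of 3 entries, a list of its own where there are three numbers: the shift along the tool's x, y, z in m, then the turn, a rotation vector about the tool's x, y, z in degrees, then the finger opening in m, from 0 to 0.094. In form: [[[tx, ty, tz], [ax, ay, az], hand], ...]. A call has 1 to 8 rows; each row shifts and turns the commanded pose from where the row before left it, along the tool's axes as they then stand; what a row does not reach is not made up. A row lasts 1/12 s, in which the tool goes at most 41.7 mm and 7.16 degrees, less where a joint would pass 70% of its speed; a pose out of reach is approached as far as the arm can. A call is refused whole if a number of a shift passes 0.0417 or a number of a turn 7.16, either way. A call with a gripper value outside its range is refused whole. The fingers move at their own pace and stop on an object; FORCE is the grip in N (left out, the last holds). Time passes only in rows, so rows that do not move let the fingers close. It gives the time, the measured TCP pose, the force and the opening at its end, in the units of the state.
- arm.read_state(): the state, without advancing time (a new reading comes with each control period).
- arm.capture(name): name is "scene" or "top"; returns a dict with "pixels" (384x512x3 uint8, blue, green, red), "fx", "fy", "cx", "cy" (pixels), "D" ([k1, k2, p1, p2, k3] as OpenCV has them; the pictures are not rectified), "R" (3x3) and "t" (3): a world point X has camera coordinates R X + t. Camera axes: x right, y down, z forward; pixel columns grow to the right and rows downward; lengths in m; the calibration is good to about 2 mm. A picture is of the moment at which its call begins. There is no depth.
- arm.hand_in(): hands the job in, once; it reports no verdict.
Trained networks look in a picture, given as the dict that the camera call returned (one of the last four; its "shot" number tells which), for a name from the list of things; names that differ only in an ending like _2 or _b are one class to them, and where a whole thing is asked for, a point or a joint stands for the part that bears it (a point fixed in the world has none). Each returns a list of dicts, best first, with "score" (0 to 1); they miss things now and then, are a little off and sometimes report something else, mostly with a low value. They report only what shows in the picture. A call takes as long as a camera call.
- arm.search_frame(picture, name): "centre" ([x, y, z] in m, in world coordinates, good to about 4 mm: the middle of the surface that is visible of it).
The state is a dict: "clock": time; "joint_pos": joint angles; "dq": joint speeds; "tau": joint torques, N m; "tcp_pos": TCP position; "orientation": TCP orientation; "force": force on the tool from outside, world axes, zero at the start; "torque": the same for the moment, N m; "opening": finger opening in m.
Only numpy, scipy, OpenCV 4.12 (cv2) and the standard library are available. Lean on these libraries where they do the work, as an engineer would, in place of code of your own. Each camera call takes 0.05 s, during which the arm holds its last target.

## Task

The empty filter clamp has to be opened all the way for a thicker filter: flip its ratchet pawl right over by the black ball knob, so that it lies back off the teeth by itself, then slide the moving jaw back to its end stop. Leave the pawl thrown back and the jaw open, and do not shift the loose things standing around the clamp.

Things in the scene. Friction and masses are not known exactly. Their poses are not given: they have to be found in the camera images.
- clamp: Filter clamp screwed to the bench; grey base plate 130 (x) x 345 (y) x 20 mm. Origin on the bench under the plate, z up, +x away from the robot when not yawed. Slide along its y; the jaw opens towards -y. Jaw handle and pawl lie in the plane x = 0. Fixed aluminium end block with gauge at the +y end: 90 mm wide, y = 105 to 130 mm, top 85 mm up.
- jaw_handle (a point): Centre of the black block handle on the moving jaw, 113 mm above the bench; in the clamp's frame x = 0, y = 70 mm minus the travel. Handle 32 (clamp x) x 16 (clamp y) mm, from 88 to 133 mm up. The jaw below it is an aluminium plate 90 x 20 mm, top 88 mm up; a toothed steel rack 26 mm wide runs from it to -y, under the pawl.
- jaw (a joint): Travel of the jaw in m: 0 = closed, 0.085 = fully open at the end stop; grows towards the clamp's -y. Starts between 0 and 0.035. Friction about 2.5 N. With the pawl on the rack it moves only towards closed, and back by at most one tooth (10 mm); with the pawl thrown back it slides both ways and stays where it is left.
- pawl_axis (a point): Middle of the pawl's hinge pin (level, along the clamp's x) at clamp y = -100 mm, 68 mm up, between two aluminium cheeks (80 mm high, 57 mm over both). A steel cross rod behind it (y = -124 mm, 88 mm up) is the rest of the thrown lever.
- pawl_knob (a point): Centre of the black ball knob, 24 mm diameter, at the end of the pawl's lever (9 mm rod), 56 mm from the hinge axis. Pawl on the rack: the lever leans 0.4 to 0.6 rad from upright to +y (towards the jaw), knob at clamp y = -68 to -78 mm, about 115 mm up. Thrown back: leans 0.6 rad to -y, knob at y = -132 mm, 114 mm up. Upright: 124 mm up.
- pawl (a joint): Angle of the pawl in rad: 0 to 0.2 = lying on the rack and blocking it, 0.6 = lever upright, 1.2 = thrown fully back on its rest. Grows as the knob moves towards the clamp's -y. No spring: its own weight carries it to either side once past upright; about 0.5 N on the knob moves it.
- cassette: Loose filter cassette, flat white and grey block 100 x 85 x 40 mm, lying beyond the clamp (+x side). Origin at the centre of its underside. To be left alone.
- beaker: Loose glass beaker, 66 mm across, 85 mm tall, beyond the clamp. Origin at the centre of its underside. To be left alone.
- gasket: Loose white gasket plate with four holes, 70 x 85 x 8 mm, on the robot's side of the clamp. Origin at the centre of its underside. To be left alone.
- driver: Loose screwdriver with grey handle, 180 mm long, lying on the robot's side of the clamp. To be left alone.
- bottle: Loose white screw-cap bottle, 64 mm across, 150 mm tall, to the right of the clamp. Origin at the centre of its underside. To be left alone.

How it is judged:
By the outcome, as a careful person would: the job done as asked, in the order asked, and still so for the second after the job is handed in, with the robot touching nothing.
It also fails if it takes over 48 s, if anything falls off the work surface, if the arm or the gripper's body presses on something with over 40 N, if the wrist force passes 120 N, or if a joint passes its speed limit or range.

## Working session

There is one attempt and no reset: what is moved stays moved. The work goes in short steps, Python scripts to look and compute and a shell command to move; the robot and the scene stay as the last step left them, time stands still between calls to the robot, and variables do not carry over. Pictures are saved under pics/ and viewed, and the job is handed in when it is done.

```bash
mkdir -p pics; ls; cat > h.py <<'E'
from rig import arm
import numpy as np, cv2
def proj(p,X):
    X=np.atleast_2d(np.array(X,float))
    K=np.array([[p["fx"],0,p["cx"]],[0,p["fy"],p["cy"]],[0,0,1]])
    return cv2.projectPoints(X,cv2.Rodrigues(np.array(p["R"]))[0],np.array(p["t"],float),K,np.array(p["D"],float))[0][:,0]
E
python3 - <<'E'
from h import *
s=arm.read_state(); print(s["tcp_pos"],s["orientation"],s["clock"])
for c in ["scene","top"]:
    p=arm.capture(c); cv2.imwrite(f"pics/a_{c}.png",p["pixels"])
    for n in ["clamp","jaw_handle","pawl_axis","pawl_knob","cassette","beaker","gasket","driver","bottle"]:
        r=arm.search_frame(p,n)
        print(c,n,[(np.round(d["centre"],4).tolist(),round(d["score"],2)) for d in r[:2]])
print(arm.read_state()["clock"])
E
```

```text
pics
[0.25928798 0.59532009 0.20456275] [[-7.01881417e-04  3.99322942e-01  9.16810065e-01]
 [-1.72950514e-03  9.16808435e-01 -3.99323556e-01]
 [-9.99998258e-01 -1.86590550e-03  4.71402774e-05]] 0.0
scene clamp [([0.6236, -0.0379, 0.0218], 0.75)]
scene jaw_handle [([0.618, 0.0242, 0.0598], 0.66), ([0.6031, -0.0914, 0.0749], 0.42)]
scene pawl_axis [([0.5933, -0.0932, 0.0742], 0.55), ([0.6203, 0.0245, 0.0595], 0.16)]
scene pawl_knob [([0.5966, -0.093, 0.0785], 0.9)]
scene cassette [([0.7733, 0.0297, 0.0378], 0.68)]
scene beaker []
scene gasket [([0.5034, 0.1036, 0.0025], 0.69)]
scene driver [([0.4755, -0.0757, 0.0211], 0.89)]
scene bottle [([0.6533, -0.3624, 0.098], 0.69)]
top clamp [([0.6034, -0.0109, 0.0212], 0.78)]
top jaw_handle [([0.6112, 0.02, 0.0447], 0.64)]
top pawl_axis [([0.5974, -0.0915, 0.0763], 0.57)]
top pawl_knob [([0.5977, -0.0891, 0.0769], 0.88)]
top cassette [([0.7636, 0.0438, 0.0397], 0.55)]
top beaker [([0.7481, -0.0717, 0.0477], 0.96)]
top gasket [([0.497, 0.1075, 0.0087], 0.81)]
top driver [([0.4768, -0.0679, 0.02], 0.74), ([0.6092, 0.0206, 0.047], 0.32)]
top bottle [([0.6317, -0.3376, 0.0996], 0.79)]
1.0
```

View pics/a_scene.png

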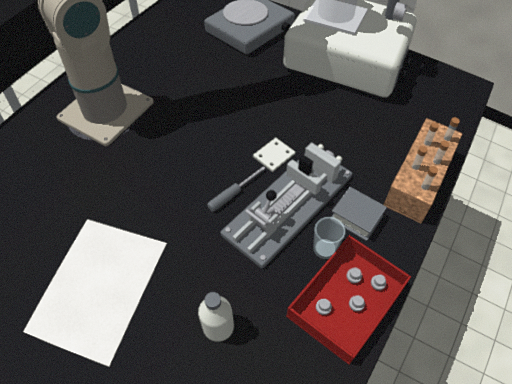

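View pics/a_top.png

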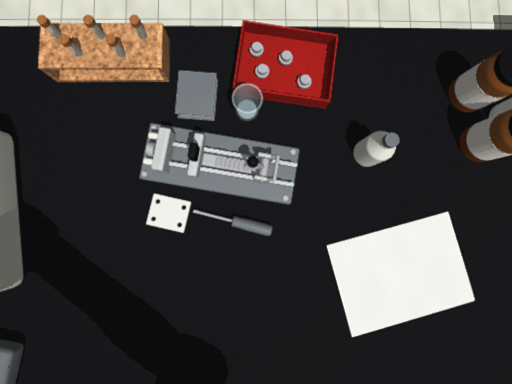

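The scene picture shows the clamp around (290,205), with the knob at (271,195) and the handle at (306,166). In the top picture the knob is at (253,161) and the handle at (194,151). I'll zoom in to fit the clamp pose.

```bash
python3 - <<'E'
import cv2
a=cv2.imread("pics/a_scene.png")[135:275,210:365]; b=cv2.imread("pics/a_top.png")[115:210,130:310]
cv2.imwrite("pics/b_scene.png",cv2.resize(a,None,fx=4,fy=4,interpolation=cv2.INTER_CUBIC))
cv2.imwrite("pics/b_top.png",cv2.resize(b,None,fx=4,fy=4,interpolation=cv2.INTER_CUBIC))
E
```

```text
(no output)
```

View pics/b_scene.png

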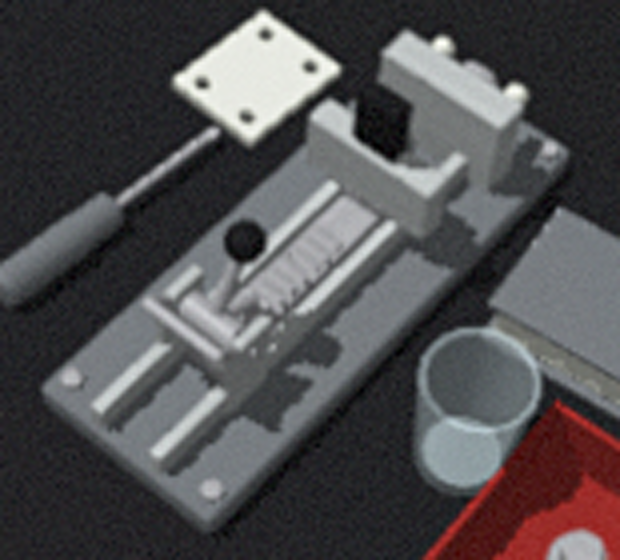

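View pics/b_top.png

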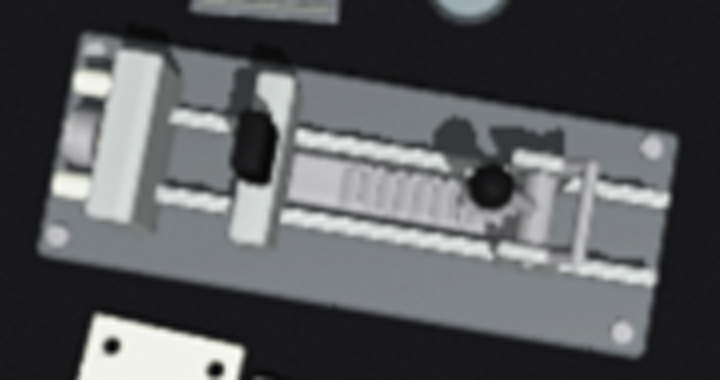

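```bash
cat > fit.py <<'E'
from h import *
from scipy.optimize import least_squares
E
python3 - <<'E'
from h import *
from scipy.optimize import least_squares
S=arm.capture("scene");T=arm.capture("top")
a=lambda u,v:(210+u/4-.375,135+v/4-.375); b=lambda u,v:(130+u/4-.375,115+v/4-.375)
A=.065;B=.1725
C=[(T,b(84,33),(A,B,.02)),(T,b(678,133),(A,-B,.02)),(T,b(642,356),(-A,-B,.02)),(T,b(40,256),(-A,B,.02)),
(S,a(45,388),(-A,-B,.02)),(S,a(207,521),(A,-B,.02)),(S,a(570,152),(A,B,.02))]
def f(q,full=False):
    x,y,th,tr,pw=q; R=np.array([[np.cos(th),-np.sin(th),0],[np.sin(th),np.cos(th),0],[0,0,1]])
    h=(0,.07-tr,.113); l=.6-pw; k=(0,-.1+.056*np.sin(l),.068+.056*np.cos(l))
    r=[]
    for p,uv,X in C+[(S,a(382,122),h),(T,b(254,148),h),(S,a(245,241),k),(T,b(491,186),k)]:
        r.append(proj(p,R@np.array(X)+[x,y,0])[0]-uv)
    if full:
        print(np.round(r,1).tolist())
        for n,X in [("handle",h),("knob",k),("axis",(0,-.1,.068)),("thrown",(0,-.132,.114)),("open",(0,-.015,.113))]: print(n,np.round(R@np.array(X)+[x,y,0],4))
    return np.ravel(r)
s=least_squares(f,[.61,-.03,-.15,.02,.1],loss="soft_l1")
print(s.x,np.degrees(s.x[2])); f(s.x,True)
E
```

```text
[ 0.61149881 -0.01166582 -0.17575373  0.02191157  0.04775813] -10.069946733172813
[[-0.6, -0.8], [1.1, -0.4], [1.3, 0.3], [-0.7, -0.2], [-1.9, -0.6], [0.6, 0.5], [0.5, -1.0], [-0.0, -1.6], [0.4, 0.1], [0.2, 0.1], [0.0, 0.3]]
handle [0.6199 0.0357 0.113 ]
knob [ 0.5992 -0.0812  0.1157]
axis [ 0.594  -0.1101  0.068 ]
thrown [ 0.5884 -0.1416  0.114 ]
open [ 0.6089 -0.0264  0.113 ]
```

```bash
python3 - <<'E'
from h import *
S=arm.capture("scene");T=arm.capture("top")
for X in [(.26,.596,.205),(.26,.596,.0),(.26,.596,.4),(.608,-.031,.2),(.4,.35,.205),(.5,.15,.205),(.4,.35,0),(0,0,0),(.6,.5,0),(.6,.3,0),(.3,.4,0)]: print(X,proj(S,X)[0].round(),proj(T,X)[0].round())
print(S["R"],S["t"])
p=S["pixels"][0:130,190:512]; cv2.imwrite("pics/c.png",cv2.resize(p,None,fx=2.4,fy=2.4))
s=arm.read_state(); R=np.array(s["orientation"])
print(s["clock"],R.T@(np.array([.608,-.0314,.2])-s["tcp_pos"]))
E
```

```text
(0.26, 0.596, 0.205) [288. -24.] [-155.  360.]
(0.26, 0.596, 0.0) [285.  32.] [-55. 325.]
(0.26, 0.596, 0.4) [291. -86.] [-333.  424.]
(0.608, -0.031, 0.2) [288. 156.] [225. 149.]
(0.4, 0.35, 0.205) [289.  29.] [ -3. 273.]
(0.5, 0.15, 0.205) [286.  85.] [118. 212.]
(0.4, 0.35, 0) [286.  87.] [ 59. 259.]
(0, 0, 0) [106. 110.] [217. 443.]
(0.6, 0.5, 0) [367.  83.] [ -4. 171.]
(0.6, 0.3, 0) [339. 123.] [ 84. 170.]
(0.3, 0.4, 0) [265.  67.] [ 35. 305.]
[[ 8.52104195e-01  5.23371546e-01  8.16064590e-04]
 [ 4.26339584e-01 -6.93219823e-01 -5.81103120e-01]
 [-3.03567126e-01  4.95508327e-01 -8.13829526e-01]] [-0.43651009 -0.23574475  1.28997525]
1.2 [ 0.00543186 -0.4359555   0.57005898]
```

View pics/c.png

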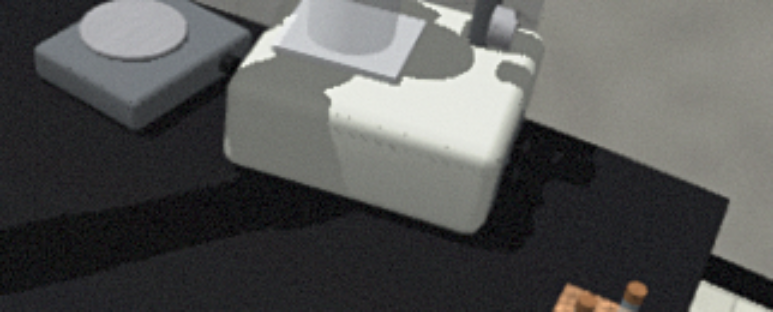

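```bash
python3 -m crank '[[[-0.035,0,0],[0,0,0],0],[[-0.035,0,0],[0,0,0],0],[[-0.01,-0.036,0.016],[0,0,0],0],[[-0.01,-0.036,0.016],[0,0,0],0],[[-0.01,-0.036,0.016],[0,0,0],0],[[-0.01,-0.036,0.016],[0,0,0],0],[[-0.01,-0.036,0.016],[0,0,0],0],[[-0.01,-0.036,0.016],[0,0,0],0]]' 20
cat > go.py <<'E'
from h import *; import sys
s=arm.read_state(); R=np.array(s["orientation"]); th=-.17575
def tgt(cx,cy,z): return np.array([.6115+np.cos(th)*cx-np.sin(th)*cy, -.0117+np.sin(th)*cx+np.cos(th)*cy, z])
t=tgt(*map(float,sys.argv[1:4]))
Rd=np.column_stack([[0,0,-1],[-np.sin(th),np.cos(th),0],[np.cos(th),np.sin(th),0]])
from scipy.spatial.transform import Rotation as Ro
p=np.array(s["tcp_pos"]); c=Ro.from_euler('z',-th).as_matrix()@(p-[.6115,-.0117,0])
print("clock",s["clock"],"clampframe",c.round(4),"op",s["opening"],"F",np.round(s["force"],2))
print("shift",(R.T@(t-p)).round(4),"turn",Ro.from_matrix(R.T@Rd).as_rotvec(degrees=True).round(2))
E
python3 go.py 0 -.02 .2
```

```text
clock: 1.87
tcp_pos: [0.2611, 0.3576, 0.3359]
orientation: [[0.0, 0.399, 0.917], [0.0, 0.917, -0.399], [-1.0, 0.0, -0.0]]
force: [-0.2, 0.5, -0.5]
opening: 0.0439
clock 1.8667 clampframe [-0.4096  0.3023  0.3359] op 0.04390949800813833 F [-0.17  0.51 -0.53]
shift [ 0.1358 -0.2181  0.4734] turn [-13.46   0.    -0.02]
```

```bash
python3 -m crank '[[[0,-0.0165,0.036],[0,0,0],0],[[0,-0.0165,0.036],[0,0,0],0],[[0,-0.0165,0.036],[0,0,0],0],[[0,-0.0165,0.036],[0,0,0],0],[[0,-0.0165,0.036],[0,0,0],0],[[0,-0.0165,0.036],[0,0,0],0],[[0,-0.0165,0.036],[-6.7,0,0],0],[[0,0,0],[-6.76,0,0],0]]'
python3 go.py 0 -.02 .2
```

```text
clock: 2.53
tcp_pos: [0.4479, 0.1496, 0.3359]
orientation: [[0.004, 0.193, 0.981], [-0.003, 0.981, -0.193], [-1.0, -0.003, 0.004]]
force: [1.1, -0.1, -0.6]
opening: 0.0006
clock 2.5333 clampframe [-0.1893  0.1302  0.3359] op 0.0006372638395131798 F [ 1.07 -0.13 -0.63]
shift [ 0.137  -0.1464  0.1914] turn [-1.05  0.24  0.15]
```

```bash
python3 -m crank '[[[0,-0.02,0.027],[0,0,0],0],[[0,-0.02,0.027],[0,0,0],0],[[0.0,-0.02,0.027],[0,0,0],0],[[0.02,-0.02,0.027],[0,0,0],0],[[0.02,-0.02,0.027],[0,0,0],0],[[0.03,-0.02,0.027],[0,0,0],0],[[0.03,-0.02,0.02],[0,0,0],0],[[0.02,0,0],[0,0,0],0]]'
python3 go.py 0 -.02 .2;python3 go.py 0 -.02 .106
```

```text
clock: 3.2
tcp_pos: [0.5959, -0.0202, 0.2151]
orientation: [[0.0, 0.194, 0.981], [-0.005, 0.981, -0.194], [-1.0, -0.005, 0.001]]
force: [1.0, -0.3, -0.2]
opening: 0.0002
clock 3.2 clampframe [-0.0139 -0.0111  0.2151] op 0.00023253872027710122 F [ 1.01 -0.34 -0.22]
shift [ 0.0152 -0.0085  0.014 ] turn [-1.13  0.06  0.26]
clock 3.2 clampframe [-0.0139 -0.0111  0.2151] op 0.00023253872027710122 F [ 1.01 -0.34 -0.22]
shift [ 0.1092 -0.0081  0.0139] turn [-1.13  0.06  0.26]
```

Still settling, so I'll hold for one row and then take a picture.

```bash
python3 -m crank '[[[0,0,0.012],[-1,0,0],0],[[0,0,0],[0,0,0],0],[[0,0,0],[0,0,0],0]]'
python3 go.py 0 -.02 .106
python3 - <<'E'
from h import *
T=arm.capture("scene");cv2.imwrite("pics/d.png",cv2.resize(T["pixels"][80:280,200:370],None,fx=3,fy=3))
E
```

```text
clock: 3.45
tcp_pos: [0.6064, -0.0157, 0.2177]
orientation: [[0.0, 0.171, 0.985], [-0.0, 0.985, -0.171], [-1.0, 0.0, 0.0]]
force: [0.5, 0.0, 0.8]
opening: 0.0009
clock 3.45 clampframe [-0.0043 -0.0048  0.2177] op 0.0008590656795003789 F [0.48 0.01 0.79]
shift [ 0.1117 -0.0152  0.0043] turn [ 0.24  0.01 -0.  ]
```

View pics/d.png

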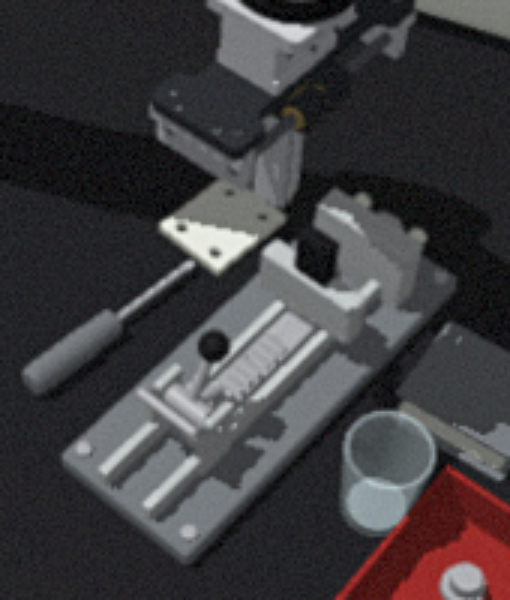

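The picture shows the closed fingers hanging above the clamp, with the tip at about (293,148). The clamp, knob and handle have not moved. Next I descend between the knob and the handle.

```bash
python3 -m crank '[[[0,-0.016,0.004],[0,0,0],0],[[0.01,0,0],[0,0,0],0],[[0.025,0,0],[0,0,0],0],[[0.025,0,0],[0,0,0],0],[[0.025,0,0],[0,0,0],0],[[0.02,0,0],[0,0,0],0],[[0.006,0,0],[0,0,0],0],[[0,0,0],[0,0,0],0]]'
python3 go.py 0 -.08 .106
```

```text
clock: 4.17
tcp_pos: [0.6058, -0.0313, 0.1054]
orientation: [[-0.003, 0.17, 0.985], [0.0, 0.985, -0.17], [-1.0, -0.0, -0.003]]
force: [-0.2, 0.8, 1.0]
opening: 0.0006
clock 4.1667 clampframe [-0.0021 -0.0203  0.1054] op 0.0005645237282560669 F [-0.17  0.85  0.99]
shift [-0.0006 -0.0597  0.0018] turn [ 0.29 -0.17  0.01]
```

```bash
python3 -m crank '[[[0,-0.012,0.001],[0,0,0],0],[[0,-0.01,0.001],[0,0,0],0],[[0,-0.008,0],[0,0,0],0],[[0,-0.008,0],[0,0,0],0],[[0,-0.008,0],[0,0,0],0],[[0,-0.008,0],[0,0,0],0],[[0,-0.008,0],[0,0,0],0],[[0,-0.006,0],[0,0,0],0]]'
python3 -m crank '[[[0,-0.006,0],[0,0,0],0],[[0,0,0],[0,0,0],0],[[0,0,0],[0,0,0],0]]'
python3 go.py 0 0 .106
python3 - <<'E'
from h import *
for c in ["scene","top"]:
    T=arm.capture(c);cv2.imwrite(f"pics/e_{c}.png",cv2.resize(T["pixels"][80:280,130:370],None,fx=3,fy=3))
    print([(np.round(d["centre"],4).tolist(),round(d["score"],2)) for d in arm.search_frame(T,"pawl_knob")])
E
```

```text
clock: 4.83
tcp_pos: [0.5973, -0.1009, 0.1068]
orientation: [[-0.0, 0.171, 0.985], [-0.0, 0.985, -0.171], [-1.0, -0.0, 0.0]]
force: [-0.5, -0.1, -1.1]
opening: 0.0008
clock: 5.08
tcp_pos: [0.5965, -0.1056, 0.1067]
orientation: [[-0.0, 0.171, 0.985], [0.0, 0.985, -0.171], [-1.0, 0.0, -0.0]]
force: [0.3, 0.6, 0.3]
opening: 0.0008
clock 5.0833 clampframe [ 0.0017 -0.0951  0.1067] op 0.0007919421218139386 F [0.3  0.56 0.34]
shift [ 0.0007  0.0951 -0.0013] turn [ 0.23 -0.01 -0.01]
[([0.5965, -0.1143, 0.0892], 0.62)]
[]
```

View pics/e_scene.png

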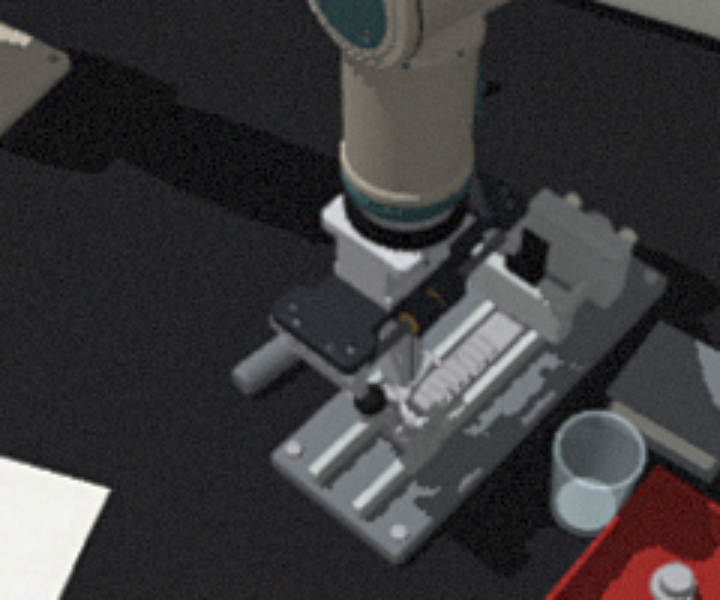

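The picture shows the knob thrown to the -y side at about (253,214), beyond the fingers. Next I back off, lift over the handle, and come down behind it.

```bash
python3 -m crank '[[[0,0.01,0],[0,0,0],0],[[-0.03,0.015,0],[0,0,0],0],[[-0.03,0.022,0],[0,0,0],0],[[0,0.03,0],[0,0,0],0],[[0,0.03,0],[0,0,0],0],[[0,0.03,0],[0,0,0],0],[[0,0.025,0],[0,0,0],0],[[0,0.017,0],[0,0,0],0]]'
python3 -m crank '[[[0,0,-0.001],[0,0,0],0],[[0,0,0],[0,0,0],0]]'
python3 go.py 0 .083 .105
python3 - <<'E'
from h import *
for c in ["scene","top"]:
    T=arm.capture(c);cv2.imwrite(f"pics/f_{c}.png",cv2.resize(T["pixels"][80:280,130:370],None,fx=3,fy=3))
E
```

```text
clock: 5.95
tcp_pos: [0.6271, 0.0766, 0.1667]
orientation: [[-0.0, 0.166, 0.986], [0.002, 0.986, -0.166], [-1.0, 0.002, -0.0]]
force: [0.1, -0.8, -0.5]
opening: 0.0003
clock: 6.12
tcp_pos: [0.6256, 0.073, 0.1664]
orientation: [[-0.001, 0.167, 0.986], [0.0, 0.986, -0.167], [-1.0, 0.0, -0.001]]
force: [-0.4, -0.9, 0.2]
opening: 0.0006
clock 6.1167 clampframe [-0.0009  0.0859  0.1664] op 0.000648863877308289 F [-0.4  -0.92  0.16]
shift [ 0.0614 -0.0029  0.0009] turn [ 0.45 -0.04 -0.  ]
```

View pics/f_scene.png

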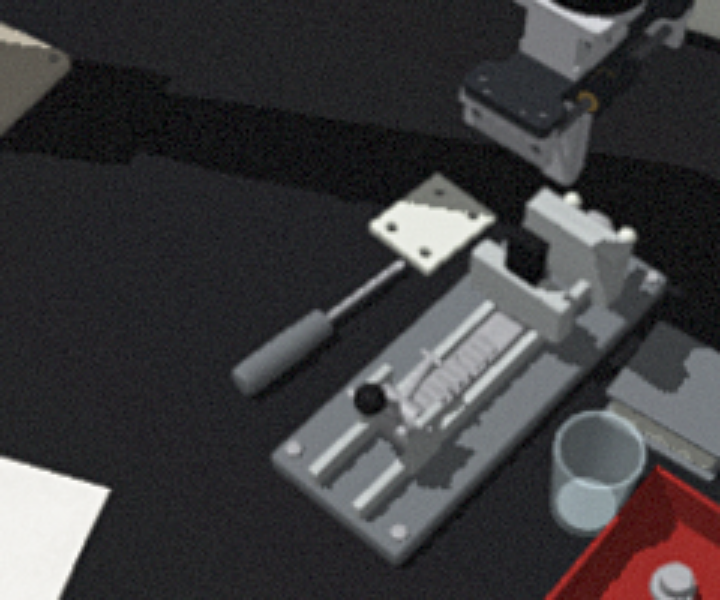

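View pics/f_top.png

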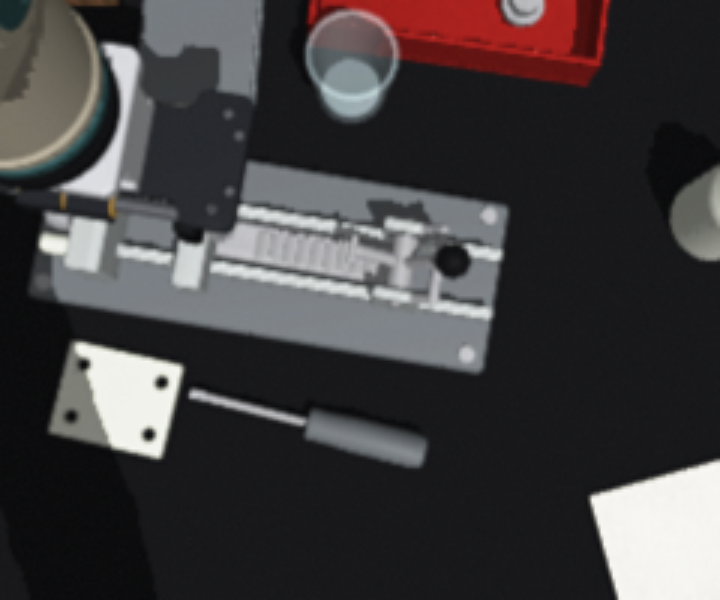

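With the arm clear, both views show the pawl lying back on its rest (knob at scene (253,213), top (281,167)) and the loose things in place. Next I descend behind the handle.

```bash
python3 -m crank '[[[0.02,-0.003,0.001],[0,0,0],0],[[0.025,0,0],[0,0,0],0],[[0.015,0,0],[0,0,0],0],[[0.002,0,0],[0,0,0],0],[[0,0,0],[0,0,0],0]]'
python3 go.py 0 0.0055 .105
```

```text
clock: 6.63
tcp_pos: [0.6259, 0.0662, 0.1041]
orientation: [[-0.002, 0.173, 0.985], [-0.001, 0.985, -0.173], [-1.0, -0.001, -0.002]]
force: [-0.4, -0.1, -0.1]
opening: 0.0003
clock 6.6333 clampframe [0.0006 0.0792 0.1041] op 0.0002807818862092375 F [-0.43 -0.05 -0.1 ]
shift [-0.0008 -0.0737 -0.0007] turn [ 0.13 -0.1   0.08]
```

```bash
python3 -m crank '[[[0,-0.008,0],[0,0,0],0],[[0,-0.008,0],[0,0,0],0],[[0,-0.008,0],[0,0,0],0],[[0,-0.008,0],[0,0,0],0],[[0,-0.008,0],[0,0,0],0],[[0,-0.008,0],[0,0,0],0],[[0,-0.008,0],[0,0,0],0],[[0,-0.008,0],[0,0,0],0]]'
python3 -m crank '[[[0,-0.003,0],[0,0,0],0],[[0,-0.002,0],[0,0,0],0],[[0,0,0],[0,0,0],0]]'
python3 go.py 0 0.0055 .105
```

```text
clock: 7.3
tcp_pos: [0.6161, 0.0043, 0.1053]
orientation: [[0.001, 0.17, 0.985], [0.0, 0.985, -0.17], [-1.0, 0.0, 0.001]]
force: [1.1, 3.8, 3.2]
opening: 0.0004
clock: 7.55
tcp_pos: [0.6144, -0.0015, 0.1045]
orientation: [[-0.001, 0.171, 0.985], [-0.001, 0.985, -0.171], [-1.0, -0.002, -0.001]]
force: [-0.7, -0.2, -0.4]
opening: 0.0002
clock 7.55 clampframe [0.001  0.0105 0.1045] op 0.00017415528278513423 F [-0.7  -0.2  -0.44]
shift [-0.0005 -0.005  -0.0011] turn [ 0.21 -0.04  0.09]
```

```bash
python3 -m crank '[[[0,-0.002,0],[0,0,0],0],[[0,-0.002,0],[0,0,0],0]]'
python3 -m crank '[[[0,-0.0015,0],[0,0,0],0],[[0,0,0],[0,0,0],0]]'
python3 -m crank '[[[0,-0.0015,0],[0,0,0],0],[[0,0,0],[0,0,0],0]]'
python3 go.py 0 0.0055 .105
```

```text
clock: 7.72
tcp_pos: [0.614, -0.002, 0.1043]
orientation: [[-0.001, 0.169, 0.986], [0.002, 0.986, -0.169], [-1.0, 0.002, -0.001]]
force: [1.2, 8.0, 0.6]
opening: 0.0004
clock: 7.88
tcp_pos: [0.614, -0.002, 0.1044]
orientation: [[-0.0, 0.168, 0.986], [0.004, 0.986, -0.168], [-1.0, 0.004, -0.001]]
force: [2.0, 6.9, 0.2]
opening: 0.0004
clock: 8.05
tcp_pos: [0.614, -0.002, 0.1044]
orientation: [[0.0, 0.167, 0.986], [0.005, 0.986, -0.167], [-1.0, 0.005, -0.001]]
force: [1.3, 8.3, 0.6]
opening: 0.0002
clock 8.05 clampframe [0.0008 0.01   0.1044] op 0.00015718811867772439 F [1.33 8.3  0.6 ]
shift [-0.0006 -0.0045 -0.0008] turn [ 0.43 -0.04 -0.3 ]
```

```bash
python3 - <<'E'
from h import *
for c in ["scene","top"]:
    T=arm.capture(c);cv2.imwrite(f"pics/g_{c}.png",cv2.resize(T["pixels"][120:260,140:340],None,fx=4,fy=4,interpolation=cv2.INTER_CUBIC))
    th=-.17575
    for tr in (.075,.08,.085): print(c,tr,[(4*(proj(T,(.6115-np.sin(th)*y,-.0117+np.cos(th)*y,z))[0]-[140,120])).round().tolist() for y,z in ((.07-tr-.01,.088),(.07-tr-.008,.133))])
E
```

```text
scene 0.075 [[587.0, 268.0], [594.0, 217.0]]
scene 0.08 [[582.0, 273.0], [588.0, 222.0]]
scene 0.085 [[576.0, 278.0], [582.0, 228.0]]
top 0.075 [[342.0, 156.0], [333.0, 140.0]]
top 0.08 [[351.0, 158.0], [343.0, 142.0]]
top 0.085 [[361.0, 159.0], [354.0, 144.0]]
```

View pics/g_scene.png

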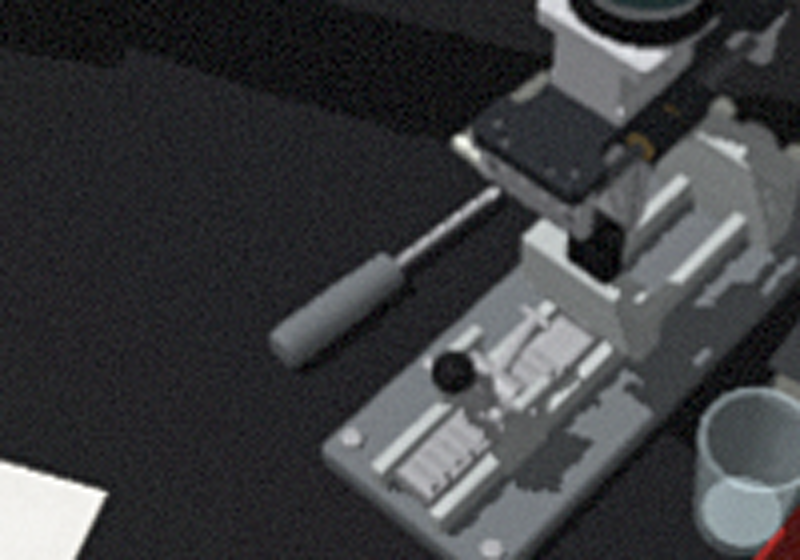

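View pics/g_top.png

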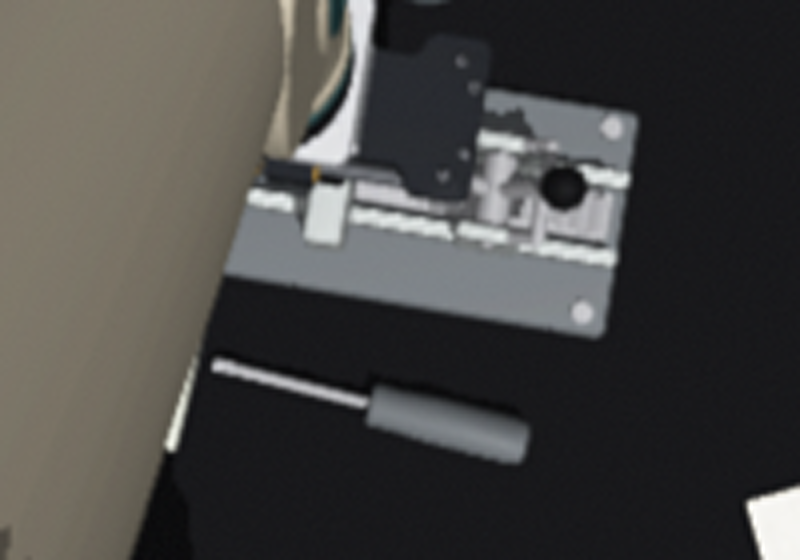

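```bash
python3 -m crank '[[[0,-0.004,0],[0,0,0],0],[[0,-0.002,0],[0,0,0],0],[[0,0,0],[0,0,0],0]]'
python3 -m crank '[[[0,0.006,0],[0,0,0],0],[[0,0.012,0],[0,0,0],0],[[0,0.012,0],[0,0,0],0],[[-0.03,0.01,0],[0,0,0],0],[[-0.04,0,0],[0,0,0],0],[[-0.04,0.01,0],[0,0,0],0],[[-0.02,0.03,0],[0,0,0],0],[[0,0.03,0],[0,0,0],0]]'
python3 -m crank '[[[0,0.04,0],[0,0,0],0],[[0,0.04,0],[0,0,0],0],[[0,0.04,0],[0,0,0],0],[[0,0.03,0],[0,0,0],0],[[0,0,0],[0,0,0],0],[[0,0,0],[0,0,0],0]]'
python3 - <<'E'
from h import *
th=-.17575
for c in ["scene","top"]:
    T=arm.capture(c);im=T["pixels"];cv2.imwrite(f"pics/h_{c}.png",cv2.resize(im[120:260,140:340],None,fx=4,fy=4,interpolation=cv2.INTER_CUBIC))
    for tr in (.075,.08,.085): print(c,tr,[(4*(proj(T,(.6115-np.sin(th)*y,-.0117+np.cos(th)*y,z))[0]-[140,120])).round().tolist() for y,z in ((.07-tr,.113),(.07-tr-.008,.133))])
    for n in ["jaw_handle","pawl_knob","cassette","beaker","gasket","driver","bottle"]:
        r=arm.search_frame(T,n)
        print(c,n,[(np.round(d["centre"],4).tolist(),round(d["score"],2)) for d in r[:1]])
E
```

```text
clock: 8.4
tcp_pos: [0.6139, -0.002, 0.1045]
orientation: [[0.001, 0.165, 0.986], [0.012, 0.986, -0.165], [-1.0, 0.012, -0.0]]
force: [2.6, 18.1, -0.8]
opening: 0.0006
clock: 9.07
tcp_pos: [0.6348, 0.0944, 0.2407]
orientation: [[0.01, 0.174, 0.985], [-0.001, 0.985, -0.174], [-1.0, 0.001, 0.01]]
force: [0.9, 0.9, -0.2]
opening: 0.0003
clock: 9.57
tcp_pos: [0.656, 0.2461, 0.2335]
orientation: [[-0.001, 0.166, 0.986], [-0.001, 0.986, -0.166], [-1.0, -0.001, -0.001]]
force: [0.3, -1.4, -0.3]
opening: 0.0003
scene 0.075 [[601.0, 230.0], [594.0, 217.0]]
scene 0.08 [[595.0, 235.0], [588.0, 222.0]]
scene 0.085 [[590.0, 241.0], [582.0, 228.0]]
scene jaw_handle []
scene pawl_knob [([0.5962, -0.1149, 0.092], 0.83)]
scene cassette [([0.7731, 0.031, 0.0398], 0.76)]
scene beaker []
scene gasket []
scene driver [([0.4785, -0.0752, 0.0189], 0.93)]
scene bottle []
top 0.075 [[320.0, 145.0], [333.0, 140.0]]
top 0.08 [[330.0, 146.0], [343.0, 142.0]]
top 0.085 [[339.0, 148.0], [354.0, 144.0]]
top jaw_handle [([0.5936, -0.0351, 0.0478], 0.74)]
top pawl_knob [([0.5943, -0.1051, 0.0911], 0.71)]
top cassette [([0.7641, 0.0419, 0.0388], 0.83)]
top beaker [([0.7516, -0.0688, 0.0465], 0.81)]
top gasket [([0.5033, 0.108, 0.0081], 0.8)]
top driver [([0.4754, -0.0682, 0.0235], 0.75)]
top bottle [([0.632, -0.3358, 0.1011], 0.93)]
```

View pics/h_scene.png

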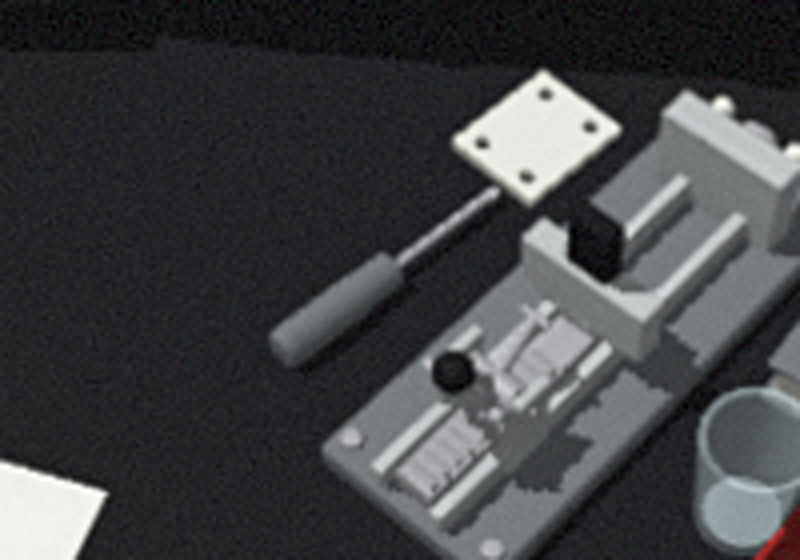

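View pics/h_top.png

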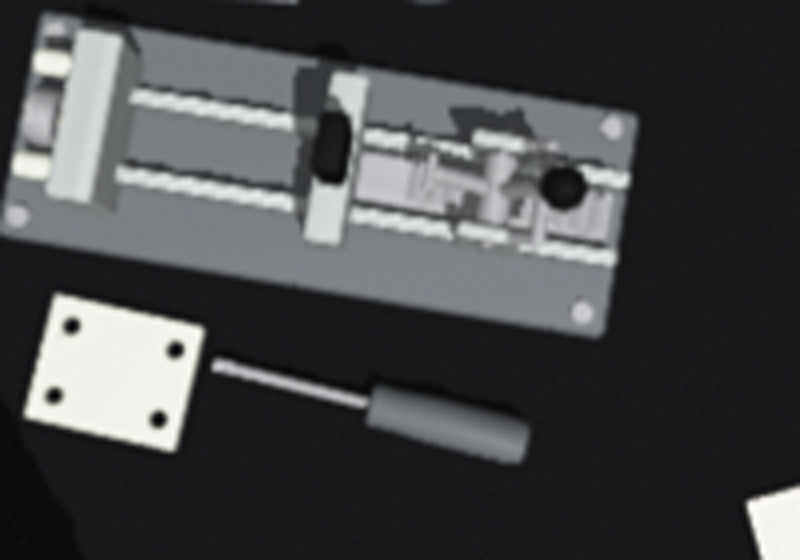

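```bash
python3 - <<'E'
from h import *
from scipy.optimize import least_squares
S=arm.capture("scene");T=arm.capture("top"); th=-.17575
im={}
def blob(p,seed,r):  # dark blob centroid around full-res seed
    g=cv2.cvtColor(np.array(p["pixels"]),cv2.COLOR_BGR2GRAY); g=cv2.resize(g,None,fx=4,fy=4,interpolation=cv2.INTER_CUBIC)
    x,y=[int(4*v) for v in seed]; w=int(4*r); c=(g[y-w:y+w,x-w:x+w]<38).astype(np.uint8)
    n,l,st,ce=cv2.connectedComponentsWithStats(c); k=l[w,w]
    return (ce[k]+[x-w,y-w]-1.5)/4, st[k]/4
for nm,ss,st in [("knob",(140+455/4,120+372/4),(140+563/4,120+187/4)),("handle",(140+596/4,120+243/4),(140+332/4,120+148/4))]:
    (u,a),(v,b)=blob(S,ss,13),blob(T,st,13); print(nm,u.round(2),a,v.round(2),b)
    r=least_squares(lambda X:np.r_[proj(S,X)[0]-u,proj(T,X)[0]-v],[.6,-.05,.11]).x
    d=r-[.6115,-.0117,0]; print(" clamp frame",np.array([np.cos(th)*d[0]+np.sin(th)*d[1],-np.sin(th)*d[0]+np.cos(th)*d[1],r[2]]).round(4))
E
```

```text
knob [253.   212.88] [  7.75   8.5   10.    10.   287.75] [280.28 166.37] [  7.5    8.25  11.25  10.   336.25]
 clamp frame [-1.000e-04 -1.276e-01  1.112e-01]
handle [286.73 178.25] [  0.     0.    19.75  22.75 963.  ] [222.39 156.48] [  7.75   4.25   9.75  17.5  530.5 ]
 clamp frame [-0.0017 -0.0117  0.1163]
```

```bash
python3 - <<'E'
from h import *
S=arm.capture("scene");T=arm.capture("top"); th=-.17575
c=np.cos(th);s=np.sin(th)
for off in (0,-.0045):
  for nm,p in (("T",T),("S",S)):
    for what,pts in (("block",[(.045,.13),(.045,.105),(-.045,.105),(-.045,.13)]),("jaw80",[(.045,0),(.045,-.02),(-.045,-.02),(-.045,0)]),("jaw85",[(.045,-.005),(.045,-.025),(-.045,-.025),(-.045,-.005)])):
      z=.085 if what=="block" else .088
      print(off,nm,what,[(4*(proj(p,(.6115+c*x-s*(y+off),-.0117+s*x+c*(y+off),z))[0]-[140,120])).round().astype(int).tolist() for x,y in pts])
print(arm.read_state()["clock"])
E
```

```text
0 T block [[82, 26], [129, 34], [97, 204], [49, 196]]
0 T jaw80 [[328, 67], [366, 73], [337, 243], [298, 237]]
0 T jaw85 [[338, 68], [376, 75], [346, 245], [308, 239]]
0 S block [[801, 163], [777, 188], [655, 110], [681, 87]]
0 S jaw80 [[667, 295], [645, 317], [521, 230], [543, 210]]
0 S jaw85 [[661, 300], [639, 323], [515, 236], [538, 215]]
-0.0045 T block [[90, 28], [138, 36], [105, 205], [57, 197]]
-0.0045 T jaw80 [[337, 68], [375, 74], [345, 245], [307, 238]]
-0.0045 T jaw85 [[346, 70], [384, 76], [355, 246], [316, 240]]
-0.0045 S block [[797, 168], [772, 193], [651, 114], [676, 91]]
-0.0045 S jaw80 [[662, 300], [639, 322], [515, 235], [538, 214]]
-0.0045 S jaw85 [[656, 305], [634, 328], [510, 240], [532, 220]]
10.5667
```

The jaw did not move under 18 N, which suggests the end stop, but my image estimate reads about 0.081 against 0.085. I'll check this with a joint fit that allows for calibration error.

```bash
python3 - <<'E'
from h import *
for c,(x,y,w,h) in {"top":(135,118,170,90),"scene":(215,130,130,140)}.items():
    ims=[]
    for i in range(3): T=arm.capture(c);ims.append(T["pixels"].astype(np.float32))
    im=np.mean(ims,0)[y:y+h,x:x+w]; np.save(f"avg_{c}.npy",np.mean(ims,0))
    if c=="top":
        for i,xx in enumerate((0,85)): cv2.imwrite(f"pics/i_top{i}.png",cv2.resize(im[:65 if 0 else 90,xx:xx+85].clip(0,120)*2,None,fx=6.5,fy=6.5,interpolation=cv2.INTER_CUBIC).clip(0,255).astype(np.uint8))
    else: cv2.imwrite("pics/i_scene.png",cv2.resize(im,None,fx=4.2,fy=4.2,interpolation=cv2.INTER_CUBIC).clip(0,255).astype(np.uint8))
E
```

```text
(no output)
```

View pics/i_top0.png

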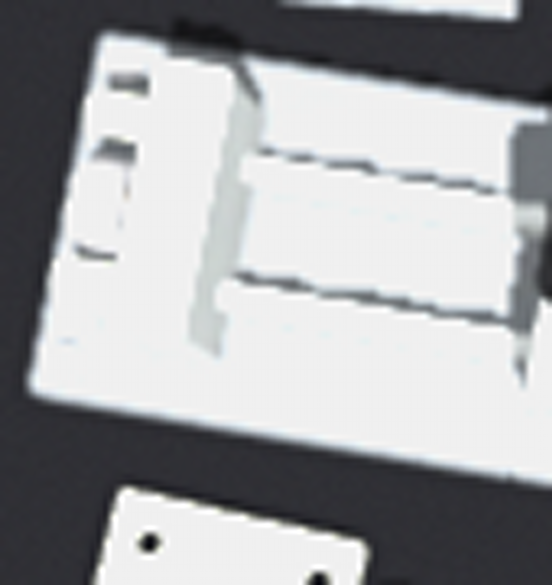

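View pics/i_top1.png

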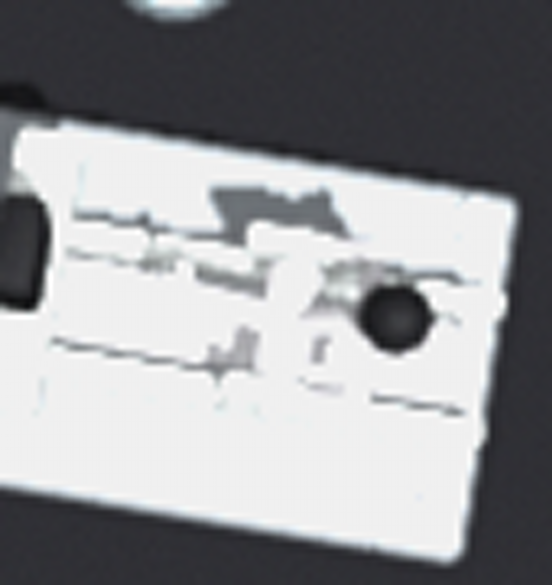

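View pics/i_scene.png

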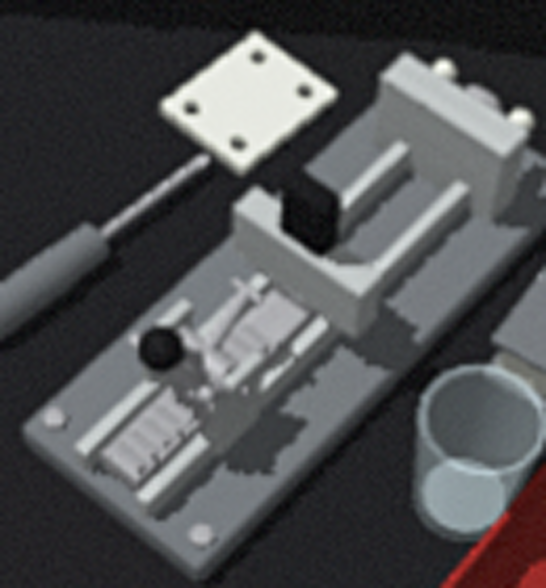

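```bash
python3 - <<'E'
from h import *
from scipy.optimize import least_squares
S=arm.capture("scene");T=arm.capture("top")
t=lambda u,v:(140+(u-1.5)/4,120+(v-1.5)/4); s=lambda u,v:(215+(u-1.6)/4.2,130+(v-1.6)/4.2)
A,B=.065,.1725
P=[(T,(150.4,123.1),(A,B,.02)),(T,(139.7,178),(-A,B,.02)),(T,(299.5,148.5),(A,-B,.02)),(T,(291,204.5),(-A,-B,.02)),
(S,s(25,432),(-A,-B,.02)),(S,s(195,563),(A,-B,.02)),
(T,t(78,28),(.045,.13,.085)),(T,t(127,36),(.045,.105,.085)),(T,t(95,205),(-.045,.105,.085)),(T,t(46,196),(-.045,.13,.085)),
(S,s(405,52),(-.045,.13,.085)),(S,s(381,75),(-.045,.105,.085)),(S,s(515,152),(.045,.105,.085))]
J=[(T,t(331,71),(.045,.08,.088)),(T,t(367,76),(.045,.06,.088)),(T,t(342,245),(-.045,.06,.088)),(T,t(303,238),(-.045,.08,.088)),
(S,s(254,187),(-.045,.08,.088)),(S,s(235,206),(-.045,.06,.088)),(S,s(362,293),(.045,.06,.088)),(S,s(384,270),(.045,.08,.088))]
K=[(T,(280.28,166.37)),(S,(253.,212.88))]
def pr(p,X,e):
    q=dict(p); q["R"]=cv2.Rodrigues(e[:3])[0]@np.array(p["R"]); q["t"]=np.array(p["t"])+e[3:]; return proj(q,X)[0]
def f(q,split=False):
    x,y,th,tr,pw=q[:5]; e={id(S):q[5:11],id(T):q[11:17]}; c,n=np.cos(th),np.sin(th)
    W=lambda a,b,z:np.array([x+c*a-n*b,y+n*a+c*b,z])
    r=[pr(p,W(*X),e[id(p)])-uv for p,uv,X in P]+[pr(p,W(X[0],X[1]-tr,X[2]),e[id(p)])-uv for p,uv,X in J]
    l=.6-pw; r+=[pr(p,W(0,-.1+.056*np.sin(l),.068+.056*np.cos(l)),e[id(p)])-uv for p,uv in K]
    if split: return np.round(r,1)
    return np.r_[np.ravel(r)/.5, q[5:8]/.002,q[8:11]/.002,q[11:14]/.002,q[14:17]/.002]
o=least_squares(f,np.r_[.6115,-.0117,-.1757,.083,1.2,np.zeros(12)],x_scale=np.r_[.01,.01,.01,.01,.1,np.ones(12)*.002])
sd=np.sqrt(np.diag(np.linalg.inv(o.jac.T@o.jac)))
print(o.x[:5].round(4),sd[:5].round(4),o.x[5:].round(4)); print(f(o.x,True).tolist())
E
```

```text
[ 0.6125 -0.0103 -0.1791  0.0833  1.171 ] [0.0015 0.0018 0.0024 0.0005 0.0165] [-0.0002  0.0015 -0.0004  0.0007  0.0005 -0.0002 -0.0018  0.0018 -0.0008
 -0.0001  0.0011  0.0016]
[[-0.7, -0.8], [-1.2, 0.3], [-0.2, -0.6], [-0.6, -0.4], [-0.8, -1.8], [1.6, 1.6], [0.7, 0.1], [0.3, 0.1], [0.1, -0.0], [0.4, 0.2], [0.2, -0.4], [-0.4, -0.1], [-2.1, 1.1], [0.4, -0.2], [0.9, 0.1], [-0.4, 0.3], [-0.2, 0.4], [0.7, -1.1], [-0.5, -0.4], [0.3, 0.7], [0.6, 0.6], [0.5, 0.3], [0.2, -0.5]]
```

```bash
python3 - <<'E'
from h import *
T=arm.capture("top");a=cv2.imread("pics/a_top.png").astype(int);d=np.abs(a-T["pixels"].astype(int)).max(2)
for n,(x0,y0,x1,y1) in {"cassette":(172,68,220,121),"beaker":(230,80,266,122),"gasket":(145,190,193,234),"driver":(192,206,275,238),"bottle":(350,128,402,170)}.items(): print(n,d[y0:y1,x0:x1].mean().round(1),(d[y0:y1,x0:x1]>60).sum())
arm.hand_in(); print(arm.read_state()["clock"])
E
```

```text
cassette 1.0 0
beaker 1.1 0
gasket 0.9 0
driver 1.2 0
bottle 1.1 0
the job is handed in; nothing more can be done
the job is handed in; nothing more can be done
```

I flipped the pawl over by its ball knob first, using the closed fingers, and it fell back onto its rest. I then pushed the jaw by its handle until it stopped, drew the arm clear and handed the job in. The robot clock was at about 12 s of the 48 s allowed.

- **Pawl:** with the arm away, both cameras show the knob lying on the −y side. The final fit gave about 1.17 rad, against 1.2 nominal.
- **Jaw:** it stopped and did not move any further while the force rose from about 8 N to 18 N, against roughly 2.5 N of friction. I took that as the end stop.
- **Disagreement on the jaw:** my first image estimate of its travel was only about 0.080–0.081 m. Refitting with allowance for camera calibration error gave 0.083 m, good to about 2 mm by my judgement, against 0.085 m nominal. I trusted the hard stop and did not push again.
- **Loose things:** comparing the top view before and after shows no change at the cassette, beaker, gasket, screwdriver or bottle.

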